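# Set a pendulum saddle gauge on a hinged bangle and hold it on the mark

## Task

The next stone position has to be scribed on this hammered brass bangle: swing the open upper half of the hinged bangle fully shut on its mandrel, then pick up the standing pendulum gauge by its black sprung grip and seat its V saddle squarely astride the top of the bangle, over the middle of the band, with the pointer near the middle of its scale. Then rock the gauge round the bangle until the swinging pointer settles on the red index, and finish while holding it there for the scriber, saddle pressed lightly on the band and grip spring partly squeezed. Do not put the gauge down or let go, and leave the other things on the bench alone.

Things in the scene. Friction and masses are not known exactly. Their poses are not given: they have to be found in the camera images.
- mandrel_stand: green stand (base 125 x 112 mm, fixed to the bench) with a level round steel mandrel that points at the robot and carries the bangle. Origin under the base, x along the mandrel away from the robot, y left, z up. Mandrel radius 30.5 mm at the band; behind it a shoulder of radius 34 mm and, from 45 mm behind the band's middle, the column's boss of radius 37 mm; the thinner nose ends 41 mm in front.
- bangle_centre (a point): centre of the shut bangle, on the mandrel's axis, 100 mm above the bench; axes as mandrel_stand (x = mandrel axis). The band is hammered brass, slightly uneven, outer radius 33 mm within 0.5 mm, 32 mm wide along x, centred on this point.
- bangle_half (a joint): opening angle of the bangle's upper half, rad: 0 = fully shut (firm stop), 0.5 to 1.0 at the start. It opens up and to the left about its hinge, which is stiff (0.07 N m) and stays where it is left.
- bangle_hinge (a point): hinge pin of the upper half, along the mandrel, on the left of the bangle: 34 mm to the left (+y) of bangle_centre, same height. The frame turns with the upper half.
- bangle_crown (a point): middle of the upper half's outer surface: its top, 33 mm above bangle_centre, when shut. It swings with the half (47 mm from the pin).
- gauge: pendulum gauge, 0.2 kg, 131 mm tall: round dial 58 mm across, V saddle below, black grip on top. Stands upright on the bench on two feet (59 mm along y over all, 24 mm along x) at the start. Origin between the feet on the plane they stand on; x through the dial from front to back, y to the dial's left as the robot sees it, z up along the gauge.
- grip_centre (a point): centre (half-way up) of the gauge's black grip, 113 mm above its feet: a plate 14 mm thick along the gauge's x, 26 mm wide along y, 36 mm high. Take it across the 14 mm, from above. The dial's housing below it (13 mm thick, top 14 mm under the grip) moves up to it as the spring is squeezed. Axes as gauge.
- gauge_saddle (a point): apex of the inverted V saddle under the gauge, 13.5 mm above its feet, 99.5 mm below grip_centre when the grip is not pressed; axes as gauge. The V opens downward, 120 degrees between its flat arms, 24 mm deep along x. Seated on the bangle, the apex stands 38 mm from bangle_centre and the arms touch the band 30 degrees to either side.
- grip (a joint): travel (m) of the grip pushed down its stem toward the dial against a spring: 0 = free, 0.008 = bottomed; 1.2 N starts it, then 0.4 N per mm.
- pointer (a joint): angle (rad) of the weighted black pointer on the dial: 0 = gauge upright, positive = pointer left of the middle as the robot sees it, when the gauge leans to the right (-y). It hangs free, swings up to about a second after a movement, then stays plumb, so it reads the gauge's lean.
- index (a joint): angle (rad) of the red index on the dial's rim, same zero and sense as the pointer: preset at 0.24 to 0.50 (14 to 29 degrees left of the middle); it stays where it is.
- pointer_tip (a point): upper tip of the pointer, 21 mm from its pivot at the dial's centre; its z axis lies along the pointer.
- index_tip (a point): tip of the red index wedge, 24 mm from the dial's centre; its z axis is the dial's radius through it.
- loupe: folding loupe, black and steel, 26 x 64 x 15 mm, lying behind the green stand; to be left alone.
- flux_tin: green round tin, 73 mm across, 28 mm high, at the back; to be left alone.
- scriber: scriber with magenta handle, 134 mm long, lying behind the vice at the right; to be left alone.
- bench_lamp: grey bench lamp, fixed, to be kept clear of: its long head hangs 10 to 30 cm above the bench at the left (x 0.37 to 0.50, y over 0.21); its arm slants from there (0.45, 0.33, 0.27) back and up to the right (0.75, -0.07, 0.45). In front of the arm and right of the head the space is free.

How it is judged:
By the outcome, as a careful person would: the job done as asked, in the order asked, and still so for the second after the job is handed in, while the arm keeps its last pose, push and grip.
It also fails if it takes over 54 s, if anything falls off the work surface, if the arm or the gripper's body presses on something with over 40 N, if the wrist force passes 120 N, or if a joint passes its speed limit or range.

## Robot

A 7-joint arm with a two-finger parallel gripper is mounted at the origin on a cart in front of the work surface, level with it; the furniture and walls round the work are solid. World frame = base frame: x ahead of the robot, y to its left, z up, the work surface at z = 0. Lengths are in m, angles in rad, forces in N, time in s.
With the tool pointing down it reaches from about 0.4 to 0.875 m from the base axis. Payload 19.3 kg.
Tool frame: the origin (TCP) lies between the finger pads; the fingertips stand 17 mm ahead of it and the grasp point (between the pads) lies 2 mm behind it; z points along the fingers, x is the direction in which the jaws open and shut, and the axes are right-handed (so a half turn about z gives the same grasp; the last joint's range is limited). The gripper opens to 85 mm and grips with 20 to 120 N. Pads are 22 mm wide; open, the fingers measure 114 mm over their backs; the gripper's body (76 mm by 85 mm) begins 54 mm behind the grasp point. The pads swing forward as they close: fully open they stand 13 mm farther back than shut.
Start: joints at [1.05, 0.521, -0.036, 1.599, 0.021, 1.021, -0.113], TCP at [0.272, -0.563, 0.248] pointing down, gripper open.
Joint ranges: [-2.91, 2.91], [-0.3, 2.13], [-1.5, 1.42], [0.17, 2.43], [-1.26, 4.41], [0.16, 1.93], [-2.52, 2.52]. Speed limits (rad/s): [1.89, 1.89, 2.39, 2.39, 3.01, 3.01, 3.01].

## Interface

Orientations are given as [roll, pitch, yaw] about the fixed x, y, z axes, in that order (R = Rz(yaw) Ry(pitch) Rx(roll)).
In Python, from workcell import bot gives the robot as it stands. The module is installed in compiled form; this text tells all that it offers.
- The arm moves only by the tool arm_command, never from a script. Its argument "targets" is a list of rows, each a list of 6 numbers: the shift along the tool's x, y, z in mm, then the turn, a rotation vector about the tool's x, y, z in degrees. In form: [[x, y, z, wx, wy, wz], ...]. A call has 1 to 8 rows; each row shifts and turns the pose as measured when the row begins, along the tool's axes as they then stand; what a row does not reach is not made up. A row lasts 1/10 s, in which the tool goes at most 50 mm and 8.59 degrees, less where a joint would pass 70% of its speed; a pose out of reach is approached as far as the arm can. A call is refused whole if a number of a shift passes 50 or a number of a turn 8.59, either way. A call with a gripper value outside its range is refused whole. "grip" is the opening in per cent of the stroke, from 0 (shut) to 100 (fully open), set as the call begins (left out, the last holds). The fingers move at their own pace and stop on an object; "grip_force" is the grip in N (left out, the last holds). Time passes only in rows, so rows that do not move let the fingers close. It gives the time, the measured TCP pose, the force and the opening at its end, in the units of the state.
- bot.observe(): the state, without advancing time (a new reading comes with each control period).
- bot.grab_frame(name): name is "side" or "top"; returns a dict with "color" (420x560x3 uint8, red, green, blue), "depth" (420x560 float32, m along the optical axis (not along the pixel's ray), 0 where there is no reading), "fov_y" (degrees; the focal length in pixels is half the picture's height over the tangent of half this angle, whatever the lens; pixels are square), "cx", "cy" (the principal point, pixels), "R" (3x3) and "t" (3): a world point X has camera coordinates R X + t. Camera axes: x right, y down, z forward; pixel columns grow to the right and rows downward; lengths in m; the calibration is good to about 2 mm. A picture is of the moment at which its call begins.
- bot.job_done(): hands the job in, once; it reports no verdict.
The state is a dict: "clock": time; "qpos": joint angles; "qd": joint speeds; "joint_efforts": joint torques, N m; "position": TCP position; "tool_rot": TCP orientation; "force": force on the tool from outside, world axes, zero at the start; "moment": the same for the moment, N m; "grip_width": finger opening in m.
Only numpy, scipy, OpenCV 4.12 (cv2) and the standard library are available. Lean on these libraries where they do the work, as an engineer would, in place of code of your own. Each camera call takes 0.05 s, during which the arm holds its last target. There are 200 camera calls.

## Working session

There is one attempt and no reset: what is moved stays moved. The work goes in short steps, Python scripts to look and compute and a tool call to move; the robot and the scene stay as the last step left them, time stands still between calls to the robot, and variables do not carry over. Pictures are saved under pics/ and viewed, about 8 in all and at most 12, crops included, and the job is handed in when it is done.

Besides the shell and the picture viewer there is one more tool, called after "Request:" in YAML: its name, and indented under it one key for each argument. arm_command: Moves the arm, as the interface text tells. Its arguments: {"type":"object","properties":{"targets":{"type":"array"},"grip":{"type":"number"},"grip_force":{"type":"number"}},"required":["targets"]}

```bash
mkdir -p pics
cat > h.py <<'E'
import numpy as np, cv2
from workcell import bot
from scipy.spatial.transform import Rotation as Ro
def grab(n):
    f=bot.grab_frame(n); f['f']=210/np.tan(np.radians(f['fov_y'])/2); return f
def save(f,name,crop=None,s=1):
    im=f['color'][...,::-1]
    if crop: u0,v0,u1,v1=crop; im=im[v0:v1,u0:u1]
    cv2.imwrite('pics/'+name,cv2.resize(im,None,fx=s,fy=s,interpolation=cv2.INTER_CUBIC))
def world(f,u,v,d=None):
    d=f['depth'][int(round(v)),int(round(u))] if d is None else d
    c=np.array([(u-f['cx'])/f['f']*d,(v-f['cy'])/f['f']*d,d]); return f['R'].T@(c-f['t'])
def cloud(f):
    v,u=np.mgrid[:420,:560]; d=f['depth']
    c=np.stack([(u-f['cx'])/f['f']*d,(v-f['cy'])/f['f']*d,d],-1)
    P=(c-f['t'])@f['R']; P[d==0]=np.nan; return P
def proj(f,X):
    c=f['R']@np.array(X)+f['t']; return c[:2]/c[2]*f['f']+[f['cx'],f['cy']]
def ray(f,u,v):
    o=-f['R'].T@f['t']; r=f['R'].T@np.array([(u-f['cx'])/f['f'],(v-f['cy'])/f['f'],1]); return o,r
def plane(f,u,v,ax,val):
    o,r=ray(f,u,v); return o+r*(val-o[ax])/r[ax]
E
python3 - <<'E'
from h import *
a=grab('side');b=grab('top')
for n,f in(('side',a),('top',b)):
    save(f,n+'1.png',None,1.4); print(n,f['f'],-f['R'].T@f['t'],f['R'][2])
    np.savez(n+'1.npz',**f)
o=bot.observe();print(o)
E
```

```text
side 481.4385671768265 [0.10147043 0.81598188 0.47235325] [ 0.46133709 -0.80802537 -0.36641928]
top 520.0961583040904 [ 0.44444508 -0.04457067  1.17205476] [ 0.12873179  0.03190282 -0.99116615]
{'clock': 0.1, 'qpos': array([ 1.04977508,  0.52196052, -0.03632842,  1.59993549,  0.02120895,
        1.02110095, -0.11277864]), 'qd': array([-0.00196068, -0.00275639,  0.00265634, -0.00196877,  0.00104869,
       -0.00080312, -0.00018291]), 'joint_efforts': array([ 5.15463034e-03, -9.28489137e+01,  1.98472112e+00, -3.70528579e+01,
        1.80848100e-02,  5.36019783e-03,  2.62428296e-05]), 'position': array([ 0.27216324, -0.56231954,  0.24778502]), 'tool_rot': array([ 3.14151460e+00,  1.01604736e-03, -1.11995949e+00]), 'force': array([ 0.75587245,  0.1899173 , -0.52093609]), 'moment': array([ 0.0314666 , -0.00971971, -0.02998211]), 'grip_width': 0.08510481252538993}
```

View pics/side1.png

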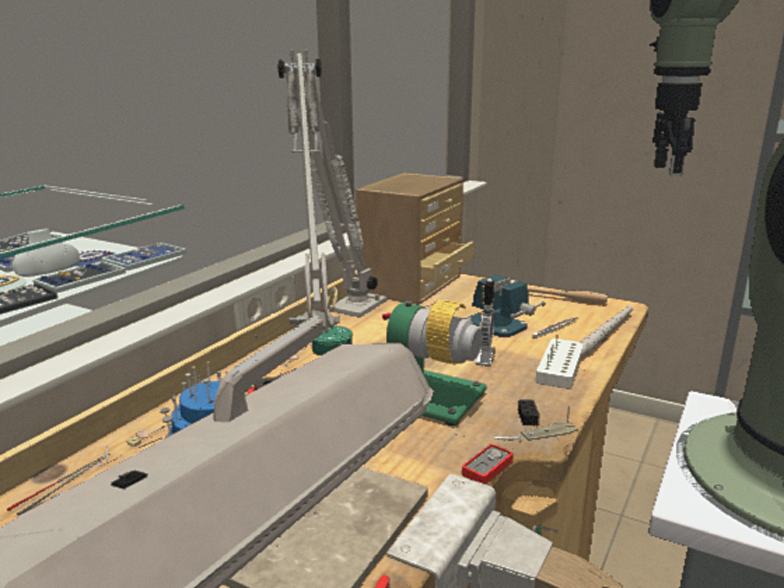

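View pics/top1.png

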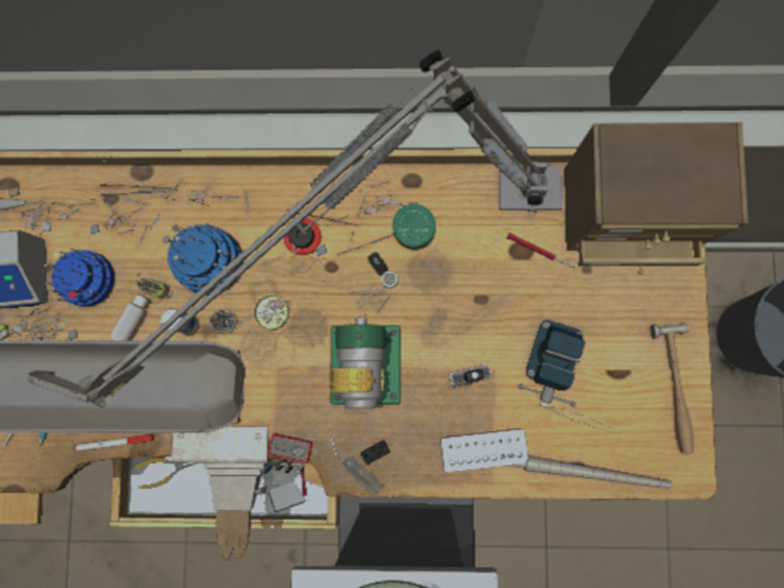

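The views show the bangle at about (360,378) in the enlarged top view. The gauge stands at (470,377), roughly 15 cm to its right. Next I measure both.

Run:
```python
from h import *
S=dict(np.load('side1.npz'));T=dict(np.load('top1.npz'))
for n,f in(('side',S),('top',T)):
    P=cloud(f); hsv=cv2.cvtColor(f['color'],cv2.COLOR_RGB2HSV)
    m=cv2.inRange(hsv,(18,110,90),(34,255,255))>0
    m&=(np.abs(P[...,0]-.5)<.12)&(np.abs(P[...,1]-.0)<.12)&(P[...,2]>.05)
    q=P[m]; print(n,'band',len(q),np.percentile(q,[2,50,98],axis=0).round(4).tolist())
    np.save(n+'band.npy',q)
    # green base
    g=cv2.inRange(hsv,(60,90,30),(90,255,200))>0
    g&=(np.abs(P[...,2]-.01)<.02)&(P[...,0]<.62)&(np.abs(P[...,1])<.15)
    q=P[g]; print(' base',len(q),np.percentile(q,[1,50,99],axis=0).round(4).tolist())
    if n=='top':
        v,u=np.where(g); r=cv2.minAreaRect(np.c_[u,v].astype(np.float32)); print(r,[world(f,*p,d=1.17-.0).round(3).tolist() for p in cv2.boxPoints(r)])
    # gauge
    k=(P[...,2]>.02)&(P[...,2]<.16)&(P[...,1]<-.07)&(P[...,1]>-.18)&(np.abs(P[...,0]-.5)<.09)
    q=P[k]; print(' gauge',len(q),np.percentile(q,[2,50,98],axis=0).round(4).tolist())
    t=k&(P[...,2]>.118); q=P[t]; print(' grip',len(q),q.mean(0).round(4),np.percentile(q,[3,97],axis=0).round(4).tolist())
    if n=='top':
        for kk in (t,k):
            r=cv2.minAreaRect(P[kk][:,:2].astype(np.float32)*1000); print('rect',r)
save(T,'t2.png',(210,220,400,310),4); save(S,'s2.png',(260,180,380,310),4)
```

```text
side band 731 [[0.4261, 0.0458, 0.0749], [0.4414, 0.08, 0.1287], [0.4577, 0.0878, 0.1536]]
 base 913 [[0.404, -0.0019, 0.0064], [0.4339, 0.0472, 0.0141], [0.4917, 0.1034, 0.0163]]
 gauge 385 [[0.4371, -0.1435, 0.0227], [0.4459, -0.106, 0.077], [0.4549, -0.0884, 0.1317]]
 grip 62 [ 0.4472 -0.1101  0.1262] [[0.4414, -0.1254, 0.1185], [0.4542, -0.1026, 0.1327]]
top band 463 [[0.4273, 0.0272, 0.1323], [0.4427, 0.0554, 0.1505], [0.4582, 0.0835, 0.1566]]
 base 649 [[0.4075, -0.0082, 0.0103], [0.4669, 0.0075, 0.015], [0.5266, 0.0993, 0.0235]]
((261.0, 260.0), (47.99999237060547, 53.99999237060547), -0.0) [[0.407, 0.101, -0.009], [0.527, 0.101, 0.007], [0.528, -0.007, 0.004], [0.407, -0.007, -0.012]]
 gauge 222 [[0.4391, -0.1468, 0.021], [0.4498, -0.1152, 0.0786], [0.4624, -0.0918, 0.1349]]
 grip 98 [ 0.4509 -0.1185  0.1308] [[0.4435, -0.1305, 0.124], [0.4593, -0.1068, 0.1351]]
rect ((450.80218505859375, -118.50435638427734), (14.795601844787598, 25.58522605895996), 12.445671081542969)
rect ((449.9244079589844, -119.28238677978516), (23.750530242919922, 60.52805709838867), 21.785648345947266)
```

```bash
python3 -c "
import cv2,numpy as np
a=cv2.imread('pics/t2.png');b=cv2.imread('pics/s2.png')
a=cv2.resize(a,(560,265));b=cv2.resize(b,(300,325));o=np.zeros((600,570,3),np.uint8);o[:265,:560]=a;o[270:595,:300]=b;cv2.imwrite('pics/c2.png',o)"
```

```text
(no output)
```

View pics/c2.png

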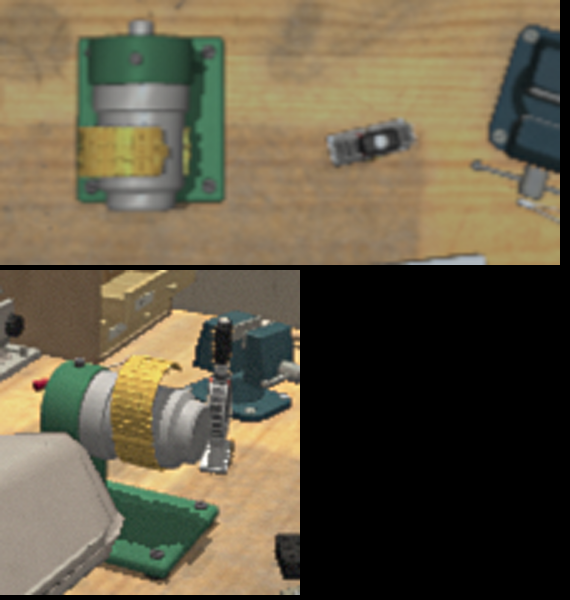

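The half stands open toward the left, and the gauge's left end is nearer the robot, so its yaw is roughly +13°. Now I fit the bangle axis and opening angle.

```bash
cat >> h.py <<'E'
def goto(p,R):
    """rows info: tool-frame shift mm and rotvec deg from the measured pose to p,R"""
    o=bot.observe(); R0=Ro.from_euler('xyz',o['tool_rot']); 
    d=R0.inv().apply(np.array(p)-o['position'])*1000; w=np.degrees((R0.inv()*R).as_rotvec())
    print('t',o['clock'],'pos',o['position'].round(4),'rpy',np.degrees(o['tool_rot']).round(2),'F',o['force'].round(2),'M',o['moment'].round(3),'w',round(o['grip_width'],4))
    print(' shift',d.round(1),'turn',w.round(2),'rows>=',max(np.linalg.norm(d)/50,np.linalg.norm(w)/8.59).round(1))
def down(yaw,lean=0): # tool down, jaws along heading yaw(deg), lean about the world-yaw x axis
    return Ro.from_euler('z',yaw,degrees=True)*Ro.from_euler('x',lean,degrees=True)*Ro.from_euler('x',180,degrees=True)
E
python3 - <<'E'
from h import *
from scipy.optimize import least_squares
S=dict(np.load('side1.npz'));T=dict(np.load('top1.npz'))
for n in('side','top'):
    q=np.load(n+'band.npy')
    r=least_squares(lambda c:np.hypot(q[:,1]-c[0],q[:,2]-c[1])-.033,[.05,.12],loss='soft_l1',f_scale=.001)
    print(n,r.x.round(4),'res',np.std(r.fun).round(4))
P=cloud(T)
m=(P[...,2]>.115)&(P[...,0]>.40)&(P[...,0]<.55)&(P[...,1]>0)&(P[...,1]<.1)
hsv=cv2.cvtColor(T['color'],cv2.COLOR_RGB2HSV); m&=hsv[...,1]<70
for x0 in np.arange(.40,.52,.01):
    q=P[m&(abs(P[...,0]-x0)<.005)]
    if len(q)>12:
        r=least_squares(lambda c:np.hypot(q[:,1]-c[0],q[:,2]-.1)-c[1],[.05,.03],loss='soft_l1',f_scale=.001); print(round(x0,3),len(q),r.x.round(4),q[:,2].max().round(4))
# base right/left edges
g=(cv2.inRange(hsv,(60,90,30),(90,255,200))>0)&(abs(P[...,2]-.014)<.012)&(P[...,0]<.62)&(abs(P[...,1])<.15)
vs,us=np.where(g)
e=[]
for v in range(vs.min()+4,vs.max()-3):
    uu=us[vs==v]; e.append(np.r_[plane(T,uu.max()+.5,v,2,.014)[:2],plane(T,uu.min()-.5,v,2,.014)[:2]])
e=np.array(e);print('right',np.polyfit(e[:,0],e[:,1],1),np.median(e[:,1]),'left',np.polyfit(e[:,2],e[:,3],1),np.median(e[:,3]))
goto([.4425,.04,.20],down(0))
E
```

```text
side [0.0545 0.1191] res 0.0036
top [0.0525 0.1211] res 0.0019
0.4 17 [0.0457 0.0217] 0.1225
0.41 96 [0.045 0.024] 0.1292
0.42 126 [0.0452 0.0295] 0.1334
0.43 39 [0.0467 0.0319] 0.1452
0.44 19 [0.1631 0.1429] 0.1355
0.45 26 [0.1722 0.151 ] 0.1439
0.46 88 [0.0452 0.0302] 0.1455
0.47 139 [0.0454 0.0322] 0.1367
0.48 146 [0.0452 0.0334] 0.139
0.49 60 [0.0455 0.0334] 0.1363
right [ 0.03143713 -0.02214002] -0.006797508511696755 left [ 0.93116489 -0.36719005] 0.09987956818427604
t 0.1 pos [ 0.2722 -0.5623  0.2478] rpy [ 1.800e+02  6.000e-02 -6.417e+01] F [ 0.76  0.19 -0.52] M [ 0.031 -0.01  -0.03 ] w 0.0851
 shift [-467.9 -415.8   48.2] turn [-3.000e-02  5.000e-02 -6.417e+01] rows>= 12.6
```

Axis y ≈ 0.045, band x ≈ 0.4425, opening ≈ 0.65 rad, and the stand's yaw is about 0. I'll move above the band with the fingers shut.

Request:
arm_command:
  targets:
    - [-36, -32, 0, 0, 0, 0]
    - [-36, -32, 0, 0, 0, 0]
    - [-36, -32, 0, 0, 0, 0]
    - [-36, -32, 0, 0, 0, 0]
    - [-36, -32, 0, 0, 0, 0]
    - [-36, -32, 0, 0, 0, 0]
    - [-36, -32, 0, 0, 0, 0]
    - [-36, -32, 0, 0, 0, 0]
  grip: 0
  grip_force: 30

```text
clock: 0.9
position: [0.3768, -0.1831, 0.2452]
tool_rot: [3.139, 0.002, -1.129]
force: [0.4, -1.1, 0.8]
grip_width: -0.0001
```

Request:
arm_command:
  targets:
    - [-36, -32, 0, 0, 0, 0]
    - [-36, -32, 0, 0, 0, 0]
    - [-36, -32, 0, 0, 0, 0]
    - [-36, -32, 0, 0, 0, 0]
    - [-36, -32, 0, 0, 0, 0]
    - [0, 0, 0, 0, 0, 0]

```text
clock: 1.5
position: [0.4455, 0.0636, 0.2456]
tool_rot: [3.141, 0.003, -1.123]
force: [-0.6, -1.7, 0.6]
grip_width: 0.0002
```

Request:
arm_command:
  targets:
    - [0, 0, 0, 0, 0, -8]
    - [0, 0, 0, 0, 0, -8]
    - [0, 0, 0, 0, 0, -8]
    - [0, 0, 0, 0, 0, -8]
    - [0, 0, 0, 0, 0, -8]
    - [0, 0, 0, 0, 0, -8]
    - [0, 0, 0, 0, 0, -8]
    - [0, 0, 0, 0, 0, -8]

```text
clock: 2.3
position: [0.444, 0.064, 0.2441]
tool_rot: [-3.14, 0.005, 0.039]
force: [0.2, -0.5, -0.8]
grip_width: -0.0002
```

```bash
python3 -c "
from h import *
goto([.4425,.04,.18],down(0))"
```

```text
t 2.3 pos [0.444  0.064  0.2441] rpy [-179.92    0.3     2.25] F [ 0.16 -0.46 -0.77] M [ 0.001 -0.011 -0.031] w -0.0002
 shift [-2.1 24.  64.1] turn [-0.08  0.31  2.25] rows>= 1.4
```

Request:
arm_command:
  targets:
    - [-1, 12, 32, 0, 0, 1]
    - [-1, 12, 32, 0, 0, 1]
    - [0, 0, 0, 0, 0, 0]
    - [0, 0, 6, 0, 0, 0]
    - [0, 0, 6, 0, 0, 0]
    - [0, 0, 5, 0, 0, 0]
    - [0, 0, 5, 0, 0, 0]

```text
clock: 3.0
position: [0.4444, 0.0321, 0.1615]
tool_rot: [3.131, 0.001, 0.005]
force: [-7.3, -31.4, 34.4]
grip_width: -0.0002
```

```bash
python3 -c "
from h import *
goto([.4425,.04,.15],down(0))"
```

```text
t 3.0 pos [0.4444 0.0321 0.1615] rpy [1.7938e+02 6.0000e-02 2.8000e-01] F [ -7.29 -31.4   34.45] M [-6.504  1.696  0.043] w -0.0002
 shift [-1.9 -8.  11.4] turn [0.62 0.06 0.28] rows>= 0.3
```

The force runs along the line to the hinge because I'm too near the free end. I'll lift off and press at the crown, about y = 0.06.

Request:
arm_command:
  targets:
    - [0, 0, -10, 0, 0, 0]
    - [0, 0, -15, 0, 0, 0]
    - [-1, -14, 0, 0.3, 0, 0]
    - [-1, -13, 0, 0.3, 0, 0]
    - [0, 0, 0, 0, 0, 0]

```text
clock: 3.5
position: [0.4437, 0.0625, 0.1901]
tool_rot: [3.141, -0.004, 0.006]
force: [-0.4, 0.3, -0.3]
grip_width: -0.0
```

```bash
python3 -c "
from h import *
goto([.4425,.06,.15],down(0))"
```

```text
t 3.5 pos [0.4437 0.0625 0.1901] rpy [179.97  -0.23   0.32] F [-0.39  0.33 -0.29] M [0.011 0.012 0.011] w -0.0
 shift [-1.4  2.5 40.1] turn [ 0.03 -0.23  0.32] rows>= 0.8
```

Request:
arm_command:
  targets:
    - [-1, 0, 14, 0, 0, 0]
    - [0, 0, 6, 0, 0, 0]
    - [0, 0, 5, 0, 0, 0]
    - [0, 0, 4, 0, 0, 0]

```text
clock: 3.9
position: [0.4431, 0.0623, 0.1605]
tool_rot: [3.138, -0.004, 0.008]
force: [-8.9, -37.7, 68.6]
grip_width: -0.0005
```

Request:
arm_command:
  targets:
    - [0, 0, -8, 0, 0, 0]
    - [0, 0, -4, 0, 0, 0]
    - [0, 0, 0, 0, 0, 0]

```text
clock: 4.2
position: [0.4432, 0.0612, 0.1725]
tool_rot: [3.137, -0.003, 0.006]
force: [-0.4, 0.4, 0.3]
grip_width: -0.0
```

Run:
```python
from h import *
f=grab('side'); save(f,'s3.png',(250,140,390,280),4)
P=cloud(f); hsv=cv2.cvtColor(f['color'],cv2.COLOR_RGB2HSV)
m=(cv2.inRange(hsv,(18,110,90),(34,255,255))>0)&(np.abs(P[...,0]-.44)<.05)&(np.abs(P[...,1]-.05)<.1)&(P[...,2]>.05)
q=P[m]
from scipy.optimize import least_squares
r=least_squares(lambda c:np.hypot(q[:,1]-c[0],q[:,2]-c[1])-.033,[.05,.11],loss='soft_l1',f_scale=.001); print(r.x)
goto([.4425,.06,.15],down(0))
```

```text
[0.04978356 0.10934762]
t 4.25 pos [0.4432 0.0612 0.1723] rpy [179.72  -0.19   0.37] F [-0.27  0.18 -0.58] M [-0.016 -0.004  0.016] w 0.0003
 shift [-0.7  1.1 22.3] turn [ 0.28 -0.19  0.37] rows>= 0.4
```

View pics/s3.png

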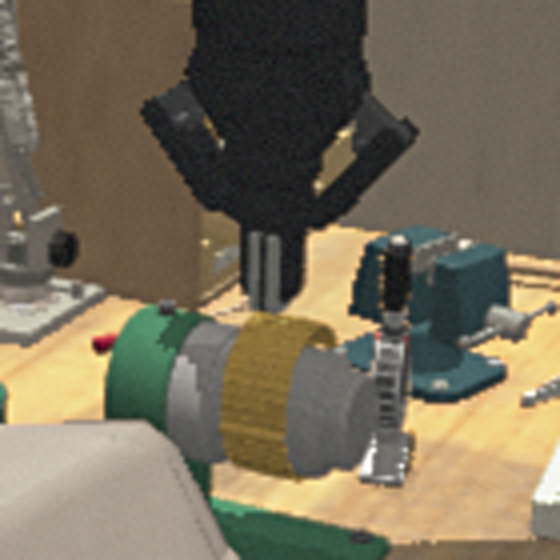

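The half has closed to about 0.28 rad, so it's working. I'll push on more gently.

Request:
arm_command:
  targets:
    - [0, 2, 9, 0, 0, 0]
    - [0, 2, 3, 0, 0, 0]
    - [0, 0, 2, 0, 0, 0]
    - [0, 0, 1.5, 0, 0, 0]

```text
clock: 4.65
position: [0.4436, 0.0525, 0.1554]
tool_rot: [3.131, -0.003, 0.004]
force: [0.6, -12.0, 15.8]
grip_width: 0.0002
```

Request:
arm_command:
  targets:
    - [0, 0, 1.5, 0, 0, 0]
    - [0, 0, 1.5, 0, 0, 0]

```text
clock: 4.85
position: [0.4437, 0.0495, 0.1516]
tool_rot: [3.127, -0.003, 0.001]
force: [-0.4, -6.3, 8.0]
grip_width: 0.0001
```

Request:
arm_command:
  targets:
    - [0, 0, 1.5, 0, 0, 0]
    - [0, 0, 1.5, 0, 0, 0]

```text
clock: 5.05
position: [0.4442, 0.0481, 0.1485]
tool_rot: [3.125, -0.003, 0.0]
force: [-13.1, -2.3, 67.1]
grip_width: 0.0001
```

Request:
arm_command:
  targets:
    - [0, 0, 1.5, 0, 0, 0]
    - [0, 0, 0, 0, 0, 0]

```text
clock: 5.25
position: [0.4442, 0.0482, 0.1491]
tool_rot: [3.123, -0.004, 0.0]
force: [-13.3, 3.7, 35.8]
grip_width: 0.0001
```

Firm stop reached (tip at z ≈ 0.132). I'll lift off and verify.

Request:
arm_command:
  targets:
    - [0, 0, -15, 0, 0, 0]
    - [0, 0, -40, 0.5, 0, 0]
    - [0, 0, -40, 0.5, 0, 0]
    - [0, 45, 0, 0, 0, -3]
    - [0, 45, 0, 0, 0, -3]
    - [0, 10, 0, 0, 0, -3]
    - [0, 0, 0, 0, 0, -3]
  grip: 55

```text
clock: 5.95
position: [0.4466, -0.0536, 0.2439]
tool_rot: [3.141, -0.001, 0.22]
force: [-0.1, -0.2, -0.5]
grip_width: 0.0469
```

Run:
```python
from h import *
from scipy.optimize import least_squares
f=grab('side'); save(f,'s4.png',(270,170,380,290),5)
T=grab('top')
for n,g in(('side',f),('top',T)):
    P=cloud(g); hsv=cv2.cvtColor(g['color'],cv2.COLOR_RGB2HSV)
    m=(cv2.inRange(hsv,(18,110,90),(34,255,255))>0)&(np.abs(P[...,0]-.44)<.05)&(np.abs(P[...,1]-.05)<.1)&(P[...,2]>.05)
    q=P[m]
    r=least_squares(lambda c:np.hypot(q[:,1]-c[0],q[:,2]-c[1])-.033,[.05,.11],loss='soft_l1',f_scale=.001); print(n,r.x.round(4),np.percentile(q[:,0],[2,50,98]).round(4),np.percentile(q[:,2],99).round(4))
P=cloud(T)
k=(P[...,2]>.02)&(P[...,2]<.16)&(P[...,1]<-.07)&(P[...,1]>-.18)&(np.abs(P[...,0]-.45)<.05)
for lo,hi in((.02,.16),(.118,.14),(.07,.095),(.02,.06)):
    q=P[k&(P[...,2]>lo)&(P[...,2]<hi)]; print(lo,len(q),q.mean(0).round(4) if len(q) else '',cv2.minAreaRect(q[:,:2].astype(np.float32)*1000) if len(q)>4 else '')
goto([.451,-.1185,.16],down(13))
```

```text
side [0.0464 0.0992] [0.4266 0.4419 0.4577] 0.1327
top [0.046  0.0993] [0.4287 0.4426 0.4566] 0.1337
0.02 0  
0.118 0  
0.07 0  
0.02 0  
t 6.05 pos [ 0.4465 -0.0524  0.2439] rpy [ 1.7998e+02 -4.0000e-02  1.2610e+01] F [-0.51  0.5   0.34] M [ 0.045  0.032 -0.004] w 0.0471
 shift [-10.1  65.4  83.9] turn [ 0.02 -0.04 -0.39] rows>= 2.1
```

View pics/s4.png

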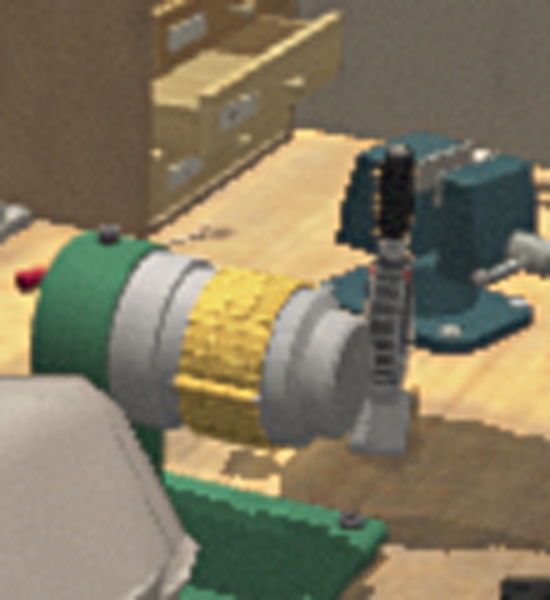

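The bangle is fully shut, with its centre at about (0.4425, 0.046, 0.0995). Now for the gauge grip.

Request:
arm_command:
  targets:
    - [-5, 33, 0, 0, 0, -0.7]
    - [-5, 33, 0, 0, 0, -0.7]
    - [0, 0, 40, 0, 0, 0]
    - [0, 0, 40, 0, 0, 0]
    - [0, 0, 0, 0, 0, 0]

```text
clock: 6.55
position: [0.4525, -0.1195, 0.1603]
tool_rot: [-3.141, -0.002, 0.24]
force: [-0.6, -0.2, 1.0]
grip_width: 0.0468
```

Run:
```python
from h import *
T=dict(np.load('top1.npz'));P=cloud(T)
k=(P[...,2]>.008)&(P[...,2]<.16)&(P[...,1]<-.07)&(P[...,1]>-.18)&(np.abs(P[...,0]-.45)<.05)
for lo,hi in((.008,.05),(.05,.118),(.118,.14)):
    q=P[k&(P[...,2]>lo)&(P[...,2]<hi)][:,:2]
    w,v=np.linalg.eigh(np.cov(q.T)); a=v[:,1]; print(lo,len(q),q.mean(0),np.degrees(np.arctan2(-a[0]*np.sign(a[1]),abs(a[1]))))
goto([.4508,-.1185,.115],down(14))
```

```text
0.008 69 [ 0.45065652 -0.11737088] 25.868975205081682
0.05 115 [ 0.44975317 -0.11431199] 13.564519699985116
0.118 98 [ 0.4508545  -0.11847811] 14.02459057034455
t 6.55 pos [ 0.4525 -0.1195  0.1603] rpy [-1.7999e+02 -1.0000e-01  1.3760e+01] F [-0.61 -0.21  0.98] M [-0.047  0.012 -0.001] w 0.0468
 shift [-1.4 -1.4 45.3] turn [-0.01 -0.1  -0.24] rows>= 0.9
```

Yaw of 14° is confirmed. Descending to grasp the grip.

Request:
arm_command:
  targets:
    - [-1, -1, 15, 0, 0, 0]
    - [0, 0, 15, 0, 0, 0]
    - [0, 0, 14, 0, 0, 0]
    - [0, 0, 0, 0, 0, 0]

```text
clock: 6.95
position: [0.453, -0.1165, 0.1186]
tool_rot: [-3.141, -0.002, 0.239]
force: [-0.4, 0.1, 0.4]
grip_width: 0.0467
```

Request:
arm_command:
  targets:
    - [0, 0, 0, 0, 0, 0]
    - [0, 0, 0, 0, 0, 0]
    - [0, 0, 0, 0, 0, 0]
    - [0, 0, 0, 0, 0, 0]
  grip: 5
  grip_force: 50

```text
clock: 7.35
position: [0.4547, -0.116, 0.1225]
tool_rot: [3.14, -0.005, 0.239]
force: [-0.0, 0.2, -2.1]
grip_width: 0.0133
```

Run:
```python
from h import *
goto([.4508,-.1185,.3],down(0))
```

```text
t 7.35 pos [ 0.4547 -0.116   0.1225] rpy [179.9   -0.31  13.68] F [-0.04  0.22 -2.13] M [ 0.012 -0.003  0.003] w 0.0133
 shift [  -3.4    1.8 -177.6] turn [ 0.06 -0.32 13.68] rows>= 3.6
```

Gripped; the force reading already carries the gauge's weight. I'll lift it and show the dial to the side camera to read the index.

Request:
arm_command:
  targets:
    - [0, 0, -25, 0, 0, 0]
    - [0, 0, -45, 0, 0, 0]
    - [0, 0, -45, 0, 0, 0]
    - [0, 0, -45, 0, 0, 0]
    - [0, 0, -45, 0, 0, 2]
    - [0, 0, -45, 0, 0, 2]
    - [0, 0, 0, 0, 0, 0]

```text
clock: 8.05
position: [0.4515, -0.1148, 0.384]
tool_rot: [-3.141, -0.004, 0.168]
force: [0.4, -1.2, -2.0]
grip_width: 0.0127
```

Run:
```python
from h import *
goto([.42,.05,.39],down(0))
```

```text
t 8.05 pos [ 0.4515 -0.1148  0.384 ] rpy [-179.96   -0.25    9.61] F [ 0.42 -1.16 -1.99] M [-0.071 -0.04   0.031] w 0.0127
 shift [  -3.5 -167.7   -5.9] turn [-0.06 -0.24  9.61] rows>= 3.4
```

Request:
arm_command:
  targets:
    - [0, -25, -2, 0, 0, 0]
    - [0, -40, -2, 0, 0, 0]
    - [0, -40, -2, 0, 0, 0]
    - [0, -40, 0, 0, 0, 0]
    - [0, -20, 0, 0, 0, 0]
    - [0, 0, 0, 0, 0, 0]

```text
clock: 8.65
position: [0.4211, 0.0529, 0.3906]
tool_rot: [3.14, -0.005, 0.165]
force: [0.3, 0.0, -1.3]
grip_width: 0.013
```

Request:
arm_command:
  targets:
    - [0, 0, 0, 0, 0, 8]
    - [0, 0, 0, 0, 0, 8]
    - [0, 0, 0, 0, 0, 8]
    - [0, 0, 0, 0, 0, 8]
    - [0, 0, 0, 0, 0, 8]
    - [0, 0, 0, 0, 0, 8]
    - [0, 0, 0, 0, 0, 8]
    - [0, 0, 0, 0, 0, 8]

```text
clock: 9.45
position: [0.4198, 0.0479, 0.3884]
tool_rot: [3.141, -0.002, -0.995]
force: [-0.5, 0.3, -1.6]
grip_width: 0.013
```

Run:
```python
from h import *
goto([.30,.30,.41],down(-60))
```

```text
t 9.45 pos [0.4198 0.0479 0.3884] rpy [ 1.7998e+02 -1.4000e-01 -5.7030e+01] F [-0.48  0.29 -1.61] M [ 0.004  0.002 -0.069] w 0.013
 shift [-276.6  -36.7  -22.3] turn [ 0.02 -0.14  2.97] rows>= 5.6
```

Request:
arm_command:
  targets:
    - [-25, -3, -3, 0, 0, 0]
    - [-40, -5, -4, 0, 0, 0]
    - [-40, -5, -4, 0, 0, 0]
    - [-40, -5, -4, 0, 0, 0]
    - [-40, -5, -4, 0, 0, 0]
    - [-40, -5, -4, 0, 0, 0]
    - [-30, -5, 0, 0, 0, 0]
    - [-15, -3, 0, 0, 0, 0]

```text
clock: 10.25
position: [0.3028, 0.296, 0.4096]
tool_rot: [3.138, -0.003, -1.014]
force: [0.7, -1.0, -1.6]
grip_width: 0.0133
```

Request:
arm_command:
  targets:
    - [0, 0, 0, 0, 0, 0]
    - [0, 0, 0, 0, 0, 0]
    - [0, 0, 0, 0, 0, 0]
    - [0, 0, 0, 0, 0, 0]
    - [0, 0, 0, 0, 0, 0]
    - [0, 0, 0, 0, 0, 0]
    - [0, 0, 0, 0, 0, 0]
    - [0, 0, 0, 0, 0, 0]

```text
clock: 11.05
position: [0.3044, 0.2931, 0.4088]
tool_rot: [3.136, -0.004, -1.017]
force: [0.2, 0.1, -2.3]
grip_width: 0.0133
```

Run:
```python
from h import *
goto([.30,.30,.41],down(-60))
f=grab('side'); np.savez('dial.npz',**f); o=bot.observe(); p=o['position']
c=proj(f,p-[0,0,.06]).round().astype(int); print(c)
save(f,'d5.png',(c[0]-55,c[1]-75,c[0]+55,c[1]+75),4)
```

```text
t 11.05 pos [0.3044 0.2931 0.4088] rpy [179.71  -0.25 -58.27] F [ 0.23  0.07 -2.26] M [ 0.001  0.014 -0.035] w 0.0133
 shift [-8.2  0.1 -1.2] turn [ 0.29 -0.25  1.73] rows>= 0.2
[346 144]
```

View pics/d5.png

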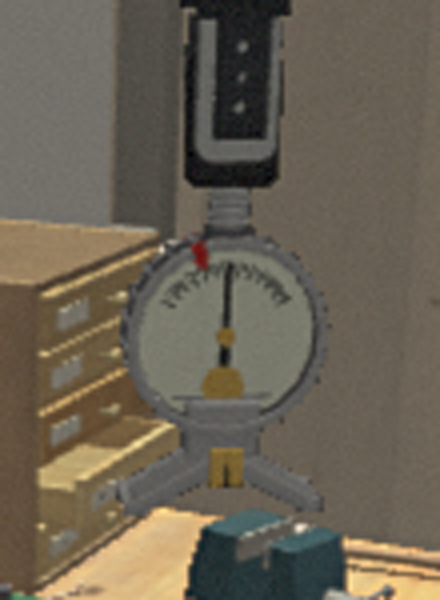

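The dial is clear: pivot at (226,337) in the crop, pointer tip at (230,265), red index tip near (203,268). Next, I compute angles on the dial plane.

```bash
cat >> h.py <<'E'
def dial(f,yaw,lean,p,red=None):
    """pivot, pointer, index measured on the dial plane. p: TCP"""
    G=Ro.from_euler('z',yaw,degrees=True)*Ro.from_euler('x',lean,degrees=True)
    n=G.apply([1,0,0]); ey=G.apply([0,1,0]); ez=G.apply([0,0,1]); q0=np.array(p)-.007*n
    v,u=np.mgrid[:420,:560]
    o=-f['R'].T@f['t']; r=np.stack([(u-f['cx'])/f['f'],(v-f['cy'])/f['f'],np.ones_like(u)],-1)@f['R']
    X=o+r*(((q0-o)@n)/(r@n))[...,None]-q0
    return X@ey*1000,X@ez*1000   # mm in the dial plane (left, up) relative to TCP
E
python3 - <<'E'
from h import *
f=dict(np.load('dial.npz')); p=[.3044,.2931,.4088]
Y,Z=dial(f,-58.3,.3,p)
hsv=cv2.cvtColor(f['color'],cv2.COLOR_RGB2HSV); H,S,V=[hsv[...,i].astype(int) for i in range(3)]
roi=(abs(Y)<35)&(Z>-130)&(Z<-20)
red=roi&((H<8)|(H>172))&(S>140)&(V>70)
print('red',red.sum(),Y[red].mean(),Z[red].mean(),'lowest',Z[red].min(),Y[red][Z[red].argmin()])
gold=roi&(H>12)&(H<24)&(S>120)
n,l,st,c=cv2.connectedComponentsWithStats(gold.astype(np.uint8),connectivity=8)
for i in range(1,n): 
    m=l==i
    if m.sum()>4: print('gold',m.sum(),c[i],Y[m].mean(),Z[m].mean())
# ring fit: dial face pixels (light, low sat greenish)
face=roi&(V>125)&(S<60)
n,l,st,c=cv2.connectedComponentsWithStats(face.astype(np.uint8)); i=1+st[1:,4].argmax()
cn=max(cv2.findContours((l==i).astype(np.uint8),0,1)[0],key=len)[:,0]
h=cv2.convexHull(cn)[:,0]; print('face',st[i],'hull circle',cv2.minEnclosingCircle(np.float32([[Y[v,u],Z[v,u]] for u,v in h])))
dk=roi&(V<70)&(abs(Y)<12)&(Z>-66)&(Z<-40)
for z in range(-72,-38,3):
    m=roi&(abs(Z-z)<1.5)&(V<75)&(abs(Y)<14); print(z,m.sum(),Y[m].mean().round(2) if m.any() else '')
E
```

```text
red 17 7.5077902418916045 -44.748549137330336 lowest -47.796848236986754 5.8809494636698965
gold 14 [346.85714286 152.71428571] -0.7557320554272248 -68.49694744714118
gold 59 [346.22033898 164.20338983] -0.7033745153109177 -82.17901395057923
gold 60 [320.31666667 167.1       ] 29.612998900677816 -85.24247297593365
gold 8 [316.625 174.25 ] 33.71137900122312 -93.83569920663727
gold 7 [319.85714286 178.42857143] 29.739293418493048 -99.00018740905162
gold 70 [347.1        185.22857143] -3.051073657976415 -107.90256085625842
face [318 125  12   2  12] hull circle ((27.470521926879883, -36.73915100097656), 6.309494972229004)
-72 3 -0.32
-69 0 
-66 1 -0.76
-63 5 -1.09
-60 4 -1.07
-57 6 -0.92
-54 10 -0.29
-51 7 0.28
-48 6 -0.29
-45 0 
-42 4 11.9
-39 33 0.43
```

The index is about 19–20° left of the pointer. The TCP sits about 7 mm above the grip centre. I'll return to above the bangle.

Request:
arm_command:
  targets:
    - [25, 3, 0, 0, 0, 0]
    - [40, 5, 0, 0, 0, 0]
    - [40, 5, 0, 0, 0, 0]
    - [40, 5, 0, 0, 0, 0]
    - [40, 5, 0, 0, 0, 0]
    - [40, 5, 0, 0, 0, 0]
    - [30, 5, 0, 0, 0, 0]
    - [15, 2, 0, 0, 0, 0]

```text
clock: 11.9
position: [0.4197, 0.0378, 0.4105]
tool_rot: [3.139, -0.004, -1.011]
force: [-0.7, 0.9, -2.3]
grip_width: 0.0129
```

Request:
arm_command:
  targets:
    - [0, 0, 0, 0, 0, -7]
    - [0, 0, 0, 0, 0, -7]
    - [0, 0, 0, 0, 0, -8]
    - [0, 0, 0, 0, 0, -8]
    - [0, 0, 0, 0, 0, -8]
    - [0, 0, 0, 0, 0, -8]
    - [0, 0, 0, 0, 0, -7]
    - [0, 0, 0, 0, 0, -5]

```text
clock: 12.7
position: [0.4207, 0.035, 0.4099]
tool_rot: [3.137, 0.002, 0.037]
force: [0.2, -0.6, -2.2]
grip_width: 0.013
```

Run:
```python
from h import *
goto([.4425,.047,.30],down(0.3))
```

```text
t 12.7 pos [0.4207 0.035  0.4099] rpy [1.7974e+02 1.0000e-01 2.1000e+00] F [ 0.15 -0.65 -2.17] M [-0.013  0.019  0.021] w 0.013
 shift [ 22.5 -11.7 109.8] turn [0.26 0.1  1.8 ] rows>= 2.3
```

Request:
arm_command:
  targets:
    - [10, -5, 25, 0.1, 0, 0.9]
    - [8, -4, 35, 0.1, 0, 0.9]
    - [5, -3, 30, 0, 0, 0]
    - [0, 0, 18, 0, 0, 0]
    - [0, 0, 0, 0, 0, 0]
    - [0, 0, 0, 0, 0, 0]
    - [0, 0, 0, 0, 0, 0]
    - [0, 0, 0, 0, 0, 0]

```text
clock: 13.5
position: [0.4455, 0.0481, 0.3012]
tool_rot: [3.141, -0.003, 0.008]
force: [0.5, -0.5, -1.8]
grip_width: 0.0129
```

Request:
arm_command:
  targets:
    - [0, 0, 0, 0, 0, 0]
    - [0, 0, 0, 0, 0, 0]
    - [0, 0, 0, 0, 0, 0]
    - [0, 0, 0, 0, 0, 0]

```text
clock: 13.9
position: [0.4461, 0.048, 0.303]
tool_rot: [3.141, -0.006, 0.008]
force: [0.6, 0.2, -1.2]
grip_width: 0.0131
```

Run:
```python
from h import *
goto([.4425,.047,.25],down(0.3))
f=grab('side');np.savez('s6.npz',**f);T=grab('top');np.savez('t6.npz',**T)
save(f,'s6.png',(240,110,380,250),4)
```

```text
t 13.9 pos [0.4461 0.048  0.303 ] rpy [179.95  -0.36   0.44] F [ 0.65  0.16 -1.19] M [-0.006  0.013 -0.011] w 0.0131
 shift [-3.9  1.  53. ] turn [ 0.05 -0.36  0.13] rows>= 1.1
```

View pics/s6.png

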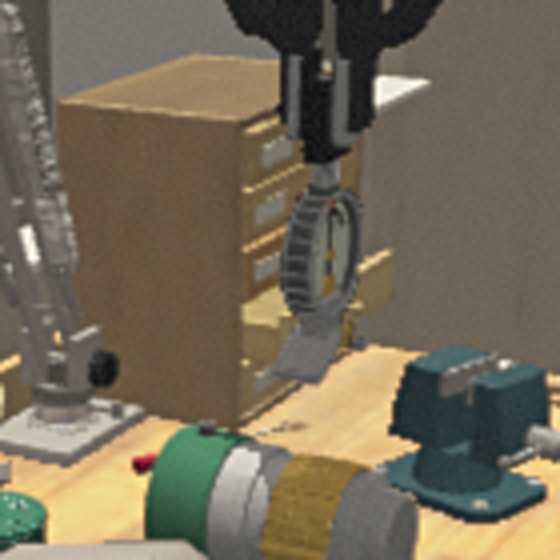

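Run:
```python
from h import *
for n in('s6','t6'):
    f=dict(np.load(n+'.npz'));P=cloud(f); p=np.array([.4461,.048,.303])
    D=(P-p)*1000
    for nm,lo,hi in(('grip',-27,-15),('dial',-95,-42),('saddle',-122,-97)):
        m=(abs(D[...,0])<22)&(abs(D[...,1])<45)&(D[...,2]>lo)&(D[...,2]<hi); q=D[m]
        if len(q)>8: print(n,nm,len(q),np.percentile(q,[3,15,50,85,97],axis=0).round(1).tolist())
```

```text
s6 grip 72 [[-13.6, -11.1, -25.4], [-8.9, 0.1, -23.7], [-5.2, 10.1, -19.6], [3.1, 12.1, -15.9], [8.9, 13.2, -15.4]]
s6 dial 548 [[-8.2, -27.3, -92.3], [-7.1, -22.0, -86.2], [-2.4, 7.7, -68.6], [2.3, 26.4, -50.8], [6.3, 29.3, -43.5]]
s6 saddle 245 [[-13.3, -18.7, -120.3], [-12.0, 1.3, -117.4], [-4.9, 12.3, -110.9], [5.4, 25.5, -103.3], [9.8, 29.5, -98.7]]
```

The camera puts the gauge about 1.2 mm low in x and about 0 in y against the TCP, so I'll aim for TCP (0.4437, 0.046). Contact is expected near z = 0.244.

Request:
arm_command:
  targets:
    - [-2, 2, 15, 0, -0.3, 0]
    - [0, 0, 20, 0, 0, 0]
    - [0, 0, 12, 0, 0, 0]
    - [0, 0, 3, 0, 0, 0]
    - [0, 0, 0, 0, 0, 0]

```text
clock: 14.5
position: [0.4446, 0.0461, 0.2518]
tool_rot: [3.141, -0.002, 0.008]
force: [0.2, 0.0, -0.7]
grip_width: 0.0134
```

Run:
```python
from h import *
goto([.4437,.046,.2415],down(0.3))
```

```text
t 14.5 pos [0.4446 0.0461 0.2518] rpy [ 1.7996e+02 -1.0000e-01  4.5000e-01] F [ 0.16  0.04 -0.66] M [-0.014 -0.002 -0.011] w 0.0134
 shift [-0.9  0.1 10.3] turn [ 0.04 -0.1   0.15] rows>= 0.2
```

Request:
arm_command:
  targets:
    - [-0.5, 0, 3, 0, 0, 0]
    - [-0.5, 0, 3, 0, 0, 0]
    - [0, 0, 2, 0, 0, 0]
    - [0, 0, 0, 0, 0, 0]

```text
clock: 14.9
position: [0.4444, 0.0464, 0.2449]
tool_rot: [3.141, -0.004, 0.008]
force: [-0.6, -0.2, 1.3]
grip_width: 0.0131
```

Run:
```python
from h import *
goto([.4437,.046,.2415],down(0.3))
```

```text
t 14.9 pos [0.4444 0.0464 0.2449] rpy [179.97  -0.24   0.44] F [-0.61 -0.23  1.33] M [0.123 0.315 0.014] w 0.0131
 shift [-0.7  0.4  3.4] turn [ 0.03 -0.24  0.14] rows>= 0.1
```

Request:
arm_command:
  targets:
    - [0, 0, 1.5, 0, 0, 0]
    - [0, 0, 1.5, 0, 0, 0]
    - [0, 0, 0.7, 0, 0, 0]
    - [0, 0, 0.3, 0, 0, 0]

```text
clock: 15.3
position: [0.4446, 0.0465, 0.2412]
tool_rot: [3.141, -0.005, 0.008]
force: [-1.5, -0.3, 2.4]
grip_width: 0.0128
```

Run:
```python
from h import *
for _ in range(2):
    goto([.4437,.046,.2415],down(0.3)); f=grab('side')
np.savez('s7.npz',**f); save(f,'s7.png',(280,130,370,230),6)
```

```text
t 15.3 pos [0.4446 0.0465 0.2412] rpy [179.97  -0.29   0.44] F [-1.46 -0.32  2.45] M [0.165 0.429 0.055] w 0.0128
 shift [-0.9  0.5 -0.3] turn [ 0.03 -0.29  0.14] rows>= 0.0
t 15.35 pos [0.4446 0.0466 0.2411] rpy [179.97  -0.28   0.44] F [-1.34  0.39  3.29] M [0.121 0.346 0.043] w 0.0133
 shift [-0.9  0.6 -0.4] turn [ 0.03 -0.28  0.14] rows>= 0.0
```

View pics/s7.png

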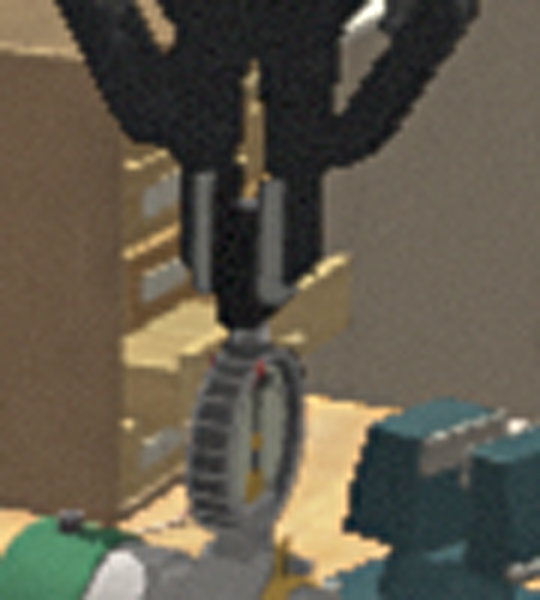

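The gauge is seated upright with the pointer near the middle and about 3 N of press. Now I rock it right around the bangle axis.

Request:
arm_command:
  targets:
    - [0, 0, 0, 0, 0, 0]
    - [0, 0, 0, 0, 0, 0]
    - [0, 0, 0, 0, 0, 0]
    - [0, 0, 0, 0, 0, 0]

```text
clock: 15.8
position: [0.4446, 0.0465, 0.2413]
tool_rot: [3.141, -0.005, 0.008]
force: [-1.6, -0.0, 3.3]
grip_width: 0.0129
```

Request:
arm_command:
  targets:
    - [0, 3.7, 0.1, 1.5, 0, 0]
    - [0, 3.7, 0.1, 1.5, 0, 0]
    - [0, 3.7, 0.1, 1.5, 0, 0]

```text
clock: 16.1
position: [0.4452, 0.0365, 0.241]
tool_rot: [-3.061, -0.007, 0.01]
force: [-0.7, 0.4, 2.1]
grip_width: 0.0132
```

```bash
cat >> h.py <<'E'
def rock(L,r=141.6,c=(.4446,.0465,.0995)):
    a=np.radians(L); goto(np.array(c)+r/1000*np.array([0,-np.sin(a),np.cos(a)]),down(0.4,L))
    o=bot.observe(); d=o['position']-np.array(c); print(' r',np.hypot(d[1],d[2])*1000,'polar',np.degrees(np.arctan2(-d[1],d[2])), 'Frad',o['force']@(d*[0,1,1])/np.hypot(d[1],d[2]),'Ftan',np.cross([1,0,0],d/np.linalg.norm(d))@o['force'])
E
python3 -c "
from h import *
rock(10)"
```

```text
t 16.1 pos [0.4452 0.0365 0.241 ] rpy [-175.4    -0.38    0.6 ] F [-0.7   0.44  2.09] M [-0.162  0.181 -0.002] w 0.0132
 shift [-0.7 14.7  0.9] turn [ 5.39 -0.35  0.24] rows>= 0.6
 r 141.87240301690215 polar 4.022604366808159 Frad 2.051548097291362 Ftan -0.5878337633955099
```

Request:
arm_command:
  targets:
    - [0, 4.8, 0.2, 1.6, 0, 0]
    - [0, 4.4, 0.2, 1.6, 0, 0]
    - [0, 4.4, 0.2, 1.6, 0, 0]
    - [0, 4.2, 0.2, 1.6, 0, 0]

```text
clock: 16.5
position: [0.4462, 0.0188, 0.2386]
tool_rot: [-2.945, -0.009, 0.011]
force: [-0.9, 2.1, 2.8]
grip_width: 0.0132
```

```bash
python3 -c "
from h import *
rock(16)"
```

```text
t 16.5 pos [0.4462 0.0188 0.2386] rpy [-168.71   -0.53    0.62] F [-0.91  2.13  2.78] M [0.38  0.202 0.026] w 0.0132
 shift [-1.7 11.7  0.7] turn [ 4.71 -0.46  0.34] rows>= 0.6
 r 141.80671260514657 polar 11.271440447492447 Frad 2.3088041162833797 Ftan -2.636343723860015
```

Request:
arm_command:
  targets:
    - [-0.6, 4.0, 0.2, 1.6, -0.15, 0]
    - [-0.6, 4.0, 0.2, 1.6, -0.15, 0]
    - [-0.5, 3.8, 0.3, 1.5, -0.15, 0]
    - [0, 0, 0, 0, 0, 0]

```text
clock: 16.9
position: [0.4459, 0.0061, 0.2355]
tool_rot: [-2.858, -0.004, 0.01]
force: [0.1, 0.1, 2.2]
grip_width: 0.0129
```

```bash
python3 -c "
from h import *
rock(19.5)"
```

```text
t 16.9 pos [0.4459 0.0061 0.2355] rpy [-163.75   -0.24    0.57] F [0.09 0.11 2.25] M [0.22  0.142 0.097] w 0.0129
 shift [-1.4  7.3  0.5] turn [ 3.25 -0.18  0.24] rows>= 0.4
 r 141.85291879865386 polar 16.553875381005987 Frad 2.12360391899407 Ftan -0.7462293237532258
```

Lean 16.3°. Now to about 19.3°, then settle and look.

Request:
arm_command:
  targets:
    - [-0.5, 3.6, 0.3, 1.5, 0, 0]
    - [-0.5, 3.6, 0.3, 1.5, 0, 0]
    - [0, 0, 0, 0, 0, 0]
    - [0, 0, 0, 0, 0, 0]
    - [0, 0, 0, 0, 0, 0]
    - [0, 0, 0, 0, 0, 0]
    - [0, 0, 0, 0, 0, 0]
    - [0, 0, 0, 0, 0, 0]

```text
clock: 17.7
position: [0.4457, 0.0007, 0.2336]
tool_rot: [-2.81, -0.006, 0.012]
force: [-0.5, -2.5, 3.5]
grip_width: 0.0135
```

Request:
arm_command:
  targets:
    - [0, 0, 0, 0, 0, 0]
    - [0, 0, 0, 0, 0, 0]
    - [0, 0, 0, 0, 0, 0]
    - [0, 0, 0, 0, 0, 0]

```text
clock: 18.1
position: [0.4457, 0.0007, 0.2336]
tool_rot: [-2.811, -0.006, 0.012]
force: [-0.1, -2.2, 3.2]
grip_width: 0.0132
```

Run:
```python
from h import *
rock(19.5)
fs=[grab('side') for _ in range(4)]
f=fs[0]; f['color']=np.mean([g['color'] for g in fs],0).astype(np.uint8)
np.savez('s8.npz',**f); save(f,'s8.png',(290,145,370,225),7)
```

```text
t 18.1 pos [0.4457 0.0007 0.2336] rpy [-161.05   -0.37    0.69] F [-0.07 -2.2   3.16] M [-0.521  0.095 -0.01 ] w 0.0132
 shift [-1.1  1.6  0.1] turn [ 0.55 -0.25  0.4 ] rows>= 0.1
 r 141.7249825630893 polar 18.839907466366522 Frad 3.70372815023739 Ftan 1.0643311457865186
```

View pics/s8.png

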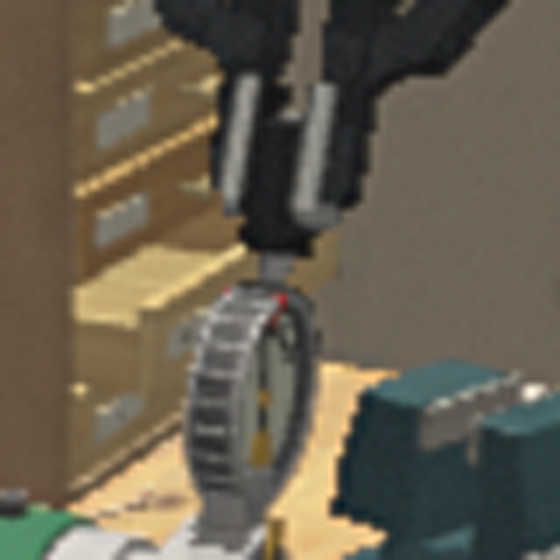

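The dial is at (255,380) in the crop: pivot near (263,398), red index at (280,300), pointer rising close to it. I'll compute the index direction against plumb on the dial plane.

```bash
cat > m.py <<'E'
from h import *
def meas(f,p,x0=None):
    Y,Z=dial(f,0.5,0,p)   # plane x=const, vertical axes
    hsv=cv2.cvtColor(f['color'],cv2.COLOR_RGB2HSV); H,S,V=[hsv[...,i].astype(int) for i in range(3)]
    L=18.95; a=np.radians(L); cy,cz=65*np.sin(a),-65*np.cos(a) # approx pivot from TCP
    roi=(np.hypot(Y-cy,Z-cz)<28)
    out={}
    w=np.clip(S-90,0,None)*roi*((H<10)|(H>170))*(V>60); w=w*(Z>cz+15)
    out['red']=[(Y*w).sum()/w.sum(),(Z*w).sum()/w.sum(),(w>0).sum()]
    for v,u in zip(*np.where(w>0)): print('  redpix',u,v,Y[v,u].round(1),Z[v,u].round(1),f['color'][v,u])
    g=(roi&(H>10)&(H<26)&(S>110)&(V>80)).astype(np.uint8)
    n,l,st,c=cv2.connectedComponentsWithStats(g,connectivity=4)
    for i in range(1,n):
        if st[i,4]>2: m=l==i; out['gold%d'%i]=[Y[m].mean(),Z[m].mean(),m.sum()]
    for k,v in out.items(): print(k,np.round(v,2))
    return out
E
python3 - <<'E'
from m import *
f=dict(np.load('s8.npz')); meas(f,[.4457,.0007,.2336])
hsv=cv2.cvtColor(f['color'],cv2.COLOR_RGB2HSV)
g=f['color'][184:216,320:338].sum(2)//3
print('cols 320..337'); [print(184+i,r) for i,r in enumerate(g)]
# same on earlier upright view
E
```

```text
redpix 330 188 17.5 -35.5 [107  45  44]
  redpix 330 189 17.3 -37.5 [75 51 46]
  redpix 329 190 22.0 -38.2 [106  69  61]
red [ 18.41 -36.28   3.  ]
gold1 [ 28.27 -58.59   3.  ]
gold2 [ 29.69 -72.8   10.  ]
cols 320..337
184 [108  97  94  98  97 100  99  87  97 103 101 101 100 101  97  98  98  90]
185 [92 97 97 96 67 54 59 64 70 72 79 97 99 98 98 97 97 98]
186 [ 96  98 117 128 103  83  98  88  69  71  68  72  62  93  98  97  98  97]
187 [ 95 118 171 134 112 105 107 101 104 113  86  85  80  71  96 100  96  97]
188 [126 150 117 118 117 123 148 152 151 121  65  68  81  80  70  98  99  97]
189 [161 131 111 113 112 110 110 135 133  86  57  46  55  76  76  98  99  96]
190 [174 153 152 134 133 132 151 186  99  78 104  76  47  69  89 101 101  96]
191 [124 105 107 104 119 135 167 113  53  68  81  78  44  61  90  98  99  97]
192 [107  98 100 103 110 144 188  81  40  54  80 108  51  54  80  69  99  99]
193 [118 115 105 102 116 139 138  67  80  82  65 108  54  52  72  64  98 100]
194 [114 136 147 140 159 155  99  69  95 106  58  70  47  52  73  75  98  99]
195 [ 91  98  99 102 122 138  99  70  96
[... 897 characters left out ...]
07 [ 64  71  73  95 100 115 105  83  92 114  95  60  76 117 158 180 180 181]
208 [ 45  48  65  93 103 114  97  83  94 109  74  58  74 122 183 181 180 184]
209 [ 61  50  65  91 105 113  90  83  88  94  61  65  94 133 188 189 190 198]
210 [101  87  85  91 103 104  85  83  86  72  57  76 120 165 187 189 194 190]
211 [ 56  56  64  86  94  94  89  88  85  60  64  96 137 187 189 192 197 190]
212 [ 59  50  55  77  95 109 101 100  96  73  77 114 151 192 193 194 196 188]
213 [ 81  89  85  91  90  93  92  90  85  72  98 147 197 200 196 193 192 186]
214 [ 52  53  59  70  84  90  91  88  88  86 119 182 205 198 194 193 195 187]
215 [ 95  85  84  77  78  87  90  88  93 108 158 197 195 191 192 195 198 188]
```

Run:
```python
from h import *
f=dict(np.load('dial.npz')); p=[.3044,.2931,.4088]
Y,Z=dial(f,-58.3,0,p)   # plumb axes
C=f['color'].astype(float); hsv=cv2.cvtColor(f['color'],cv2.COLOR_RGB2HSV).astype(int); H,S,V=hsv[...,0],hsv[...,1],hsv[...,2]
g=C.mean(2)
roi=(abs(Y)<35)
# pivot gold weighted
w=np.clip(S-70,0,None)*((H>8)&(H<28))*(np.hypot(Y+.75,Z+68.5)<4); pv=np.array([(Y*w).sum(),(Z*w).sum()])/w.sum(); print('pivot',pv)
r=C[...,0]-.5*(C[...,1]+C[...,2]); w=np.clip(r-25,0,None)*(np.hypot(Y-7.5,Z+44.7)<7); rd=np.array([(Y*w).sum(),(Z*w).sum()])/w.sum()-pv
print('red',rd,np.hypot(*rd),np.degrees(np.arctan2(*rd)))
# radial slices of red
R=np.hypot(Y-pv[0],Z-pv[1]);A=np.degrees(np.arctan2(Y-pv[0],Z-pv[1]))
for a in range(19,30,2):
    m=(abs(R-a)<1.2)&(w>0); 
    if m.any(): print(a,(A*w)[m].sum()/w[m].sum())
# pointer dark, angle weighted per ring, narrow window
for a in list(range(5,23,2)):
    m=(abs(R-a)<1.1)&(abs(A)<np.degrees(2.8/a)); ww=np.clip(110-g,0,None)*m
    if ww.sum(): print('ptr',a,m.sum(),((Y-pv[0])*ww).sum()/ww.sum(), (A*ww).sum()/ww.sum())
for a in range(8,20,3):
    B=np.degrees(np.arctan2(-(Y-pv[0]),-(Z-pv[1]))); m=(abs(R-a)<1.5)&(abs(B)<25); ww=np.clip(150-C[...,2],0,None)*m
    if ww.sum(): print('tail',a,(B*ww).sum()/ww.sum())
# ring: dark/grey rim -> fit face circle by radial edge
for th in range(-150,181,30):
    pass
```

```text
pivot [ -0.46992277 -68.56855062]
red [ 8.33191444 24.06221378] 25.463914279391748 19.099204483055917
21 17.97624904764189
23 19.281538638283227
25 18.800202746986482
27 18.947317323395865
29 19.392456565610786
ptr 5 9 0.007349782487713257 0.05608952066720693
ptr 7 8 -0.07398570569412084 -0.5350202992153482
ptr 9 9 -0.13061208649191128 -0.8967809562540549
ptr 11 9 -0.05925569114816482 -0.314179857217051
ptr 13 9 0.03847338480699541 0.1672791238527938
ptr 15 6 -0.14127294750835376 -0.4934876241487719
ptr 17 9 -0.16325476292080784 -0.5460266518054236
ptr 19 10 -0.4664889732178065 -1.417363861547656
ptr 21 10 -0.04558718128527018 -0.1458547520527008
tail 8 -0.2188019173402205
tail 11 -0.3743116383833164
tail 14 -0.31164790300477035
tail 17 0.13833517815763902
```

Run:
```python
from h import *
def pred(f,p,lean,trav,al,label):
    G=Ro.from_euler('z',.5,degrees=True)*Ro.from_euler('x',lean,degrees=True)
    P=lambda x,y,z: proj(f,np.array(p)+G.apply(np.array([x,y,z])/1000))
    pz=-68.6+trav
    for x in(-7,-4):
        i=[P(x,-.5+r*np.sin(np.radians(al)),pz+r*np.cos(np.radians(al))) for r in(25.4,)]
        t=[P(x,-.5+r*np.sin(np.radians(lean)),pz+r*np.cos(np.radians(lean))) for r in(-14,10,21)]
        print(label,'x',x,'pivot',P(x,-.5,pz).round(1),'red',i[0].round(1),'tail/10/tip',np.round(t,1).tolist())
for n,p,l,tr in(('s6',[.4461,.048,.303],-.05,0),('s8',[.4457,.0007,.2336],18.95,4)):
    f=dict(np.load(n+'.npz')); pred(f,p,l,tr,19.2,n)
    C=f['color'].astype(int); r=C[...,0]-(C[...,1]+C[...,2])//2
    hsv=cv2.cvtColor(f['color'],cv2.COLOR_RGB2HSV).astype(int)
    u0,v0=(318,150) if n=='s6' else (322,182)
    u0,v0=[int(round(q)) for q in proj(f,np.array(p)+[-.007,.065*np.sin(np.radians(l)),-.065*np.cos(np.radians(l))])]
    print(n,'window',u0-8,v0-20)
    sub=r[v0-18:v0+14,u0-8:u0+9]; hs=hsv[v0-18:v0+14,u0-8:u0+9]
    for nm,m in(('red',(sub>22)&((hs[...,0]<9)|(hs[...,0]>171))),('gold',(hs[...,0]>10)&(hs[...,0]<28)&(hs[...,1]>80))):
        v,u=np.where(m); k=[(u0-8+a,v0-18+b,int(sub[b,a])) for a,b in zip(u,v)]; print(nm,k)
im=cv2.resize(f['color'][180:218,315:340][...,::-1],None,fx=15,fy=15,interpolation=cv2.INTER_NEAREST); cv2.imwrite('pics/s9.png',im)
```

```text
s6 x -7 pivot [323.8 173. ] red [322.3 161. ] tail/10/tip [[323.6, 180.5], [324.0, 167.6], [324.2, 161.6]]
s6 x -4 pivot [322.3 172.8] red [320.7 160.8] tail/10/tip [[322.1, 180.3], [322.5, 167.4], [322.6, 161.4]]
s6 window 316 151
red [(np.int64(323), np.int64(159), 25), (np.int64(322), np.int64(160), 54), (np.int64(323), np.int64(160), 43), (np.int64(322), np.int64(161), 33), (np.int64(323), np.int64(161), 41), (np.int64(322), np.int64(163), 33)]
gold [(np.int64(316), np.int64(153), 34), (np.int64(317), np.int64(153), 25), (np.int64(325), np.int64(153), 32), (np.int64(326), np.int64(153), 34), (np.int64(327), np.int64(153), 36), (np.int64(328), np.int64(153), 33), (np.int64(329), np.int64(153), 26), (np.int64(316), np.int64(154), 32), (np.int64(317), np.int64(154), 28), (np.int64(325), np.int64(154), 33), (np.int64(326), np.int64(154), 32), (np.int64(327), np.int64(154), 34), (np.int64(328), np.int64(154), 31), (np.int64(329), np.int64(154), 26), (np.int64(316), np.int64(155), 35), (np.int64(317), np.int64(155), 29), (np.int64(325), np.int64(155), 32), (np.int64(326), np.int64(155)
[... 6821 characters left out ...]
int64(213), 58), (np.int64(334), np.int64(213), 58), (np.int64(335), np.int64(213), 59), (np.int64(336), np.int64(213), 64), (np.int64(337), np.int64(213), 74), (np.int64(331), np.int64(214), 64), (np.int64(332), np.int64(214), 59), (np.int64(333), np.int64(214), 58), (np.int64(334), np.int64(214), 59), (np.int64(335), np.int64(214), 62), (np.int64(336), np.int64(214), 66), (np.int64(337), np.int64(214), 76), (np.int64(330), np.int64(215), 51), (np.int64(331), np.int64(215), 62), (np.int64(332), np.int64(215), 59), (np.int64(333), np.int64(215), 61), (np.int64(334), np.int64(215), 60), (np.int64(335), np.int64(215), 61), (np.int64(336), np.int64(215), 67), (np.int64(337), np.int64(215), 79)]
```

View pics/s9.png

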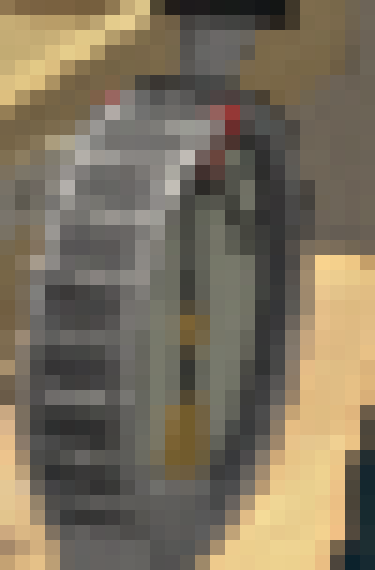

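Run:
```python
from h import *
f=dict(np.load('dial.npz')); p=np.array([.3044,.2931,.4088])
Y,Z=dial(f,-58.3,0,p); P=cloud(f); n=np.array([np.cos(np.radians(-58.3)),np.sin(np.radians(-58.3)),0])
D=(P-p)@n*1000; ey=np.array([-n[1],n[0],0]); Yt=(P-p)@ey*1000
C=f['color'].astype(float); r=C[...,0]-.5*(C[...,1]+C[...,2])
red=(r>40)&(np.hypot(Y-7.8,Z+44.5)<6); R=np.hypot(Y+.47,Z+68.57)
pv=R<2
face=(R<19)&(R>10)&(C.mean(2)>110)&(Z>-72)
rim=(R>26)&(R<28.5)&(Z>-80)
ptr=(abs(Y+.6)<.8)&(Z>-58)&(Z<-49)
for k,m in dict(red=red,pivot=pv,face=face,rim=rim,ptr=ptr).items(): print(k,m.sum(),np.percentile(D[m],[10,25,50,75,90]).round(2))
print(np.c_[D[red],Yt[red]-0,(P[red][:,2]-p[2])*1000,r[red]].round(1))
print('pivot true Y,Z',np.median(Yt[pv]),np.median(P[pv][:,2]-p[2])*1000)
A=np.degrees(np.arctan2(Yt-np.median(Yt[pv]),(P[...,2]-np.median(P[pv][:,2]))*1000)); print('index angle 3D',np.average(A[red],weights=r[red]),'ptr',np.median(A[ptr]))
```

```text
red 20 [-9.05 -8.53 -7.71 -6.52 -5.01]
pivot 9 [-5.88 -5.32 -4.08 -3.12 -2.76]
face 294 [nan nan nan nan nan]
rim 200 [-8.78 -8.15 -7.31 -6.62 -5.82]
ptr 13 [-4.01 -3.56 -3.24 -2.75 -2.1 ]
[[ -7.2   7.6 -40.8  44.5]
 [ -8.9  10.1 -41.6  79. ]
 [ -7.5   8.7 -41.9  79.5]
 [ -8.8   7.8 -41.7  70.5]
 [ -9.   10.1 -42.7  78. ]
 [-10.5   9.2 -42.5  85. ]
 [ -8.2   7.7 -42.9  82.5]
 [ -8.4   6.6 -42.9  52.5]
 [ -8.4   8.8 -44.   82.5]
 [ -8.3   7.6 -44.1  89.5]
 [ -9.1   6.6 -43.9  64. ]
 [ -7.9   8.7 -45.2  72.5]
 [ -6.3   7.3 -45.6  83.5]
 [ -6.9   6.2 -45.5  67. ]
 [ -6.6   8.4 -46.7  75.5]
 [ -4.9   7.  -47.   83. ]
 [ -4.2   5.7 -47.2  61. ]
 [ -5.6   8.2 -48.   46.5]
 [ -5.    6.9 -48.2  73.5]
 [ -6.9   6.1 -47.8  60. ]]
pivot true Y,Z -0.9274261947619675 -69.15619740210005
index angle 3D 19.58074260719606 ptr -2.68462688288795
```

The pointer runs straight up into the red wedge. Correcting for parallax (the wedge stands about 3 mm proud of the pivot) gives an index of about 19.5–20°. I'll trim the lean by +0.5° and x by −1.2 mm, then settle.

Request:
arm_command:
  targets:
    - [-0.7, 0.8, 0, 0.4, -0.15, 0]
    - [-0.7, 0.6, 0, 0.3, -0.15, 0]
    - [0, 0, 0, 0, 0, 0]
    - [0, 0, 0, 0, 0, 0]
    - [0, 0, 0, 0, 0, 0]
    - [0, 0, 0, 0, 0, 0]
    - [0, 0, 0, 0, 0, 0]
    - [0, 0, 0, 0, 0, 0]

```text
clock: 19.1
position: [0.4451, -0.0007, 0.2335]
tool_rot: [-2.797, -0.003, 0.013]
force: [1.0, -1.6, 2.2]
grip_width: 0.0131
```

Request:
arm_command:
  targets:
    - [0, 0, 0, 0, 0, 0]
    - [0, 0, 0, 0, 0, 0]
    - [0, 0, 0, 0, 0, 0]
    - [0, 0, 0, 0, 0, 0]
    - [0, 0, 0, 0, 0, 0]
    - [0, 0, 0, 0, 0, 0]

```text
clock: 19.7
position: [0.4451, -0.0007, 0.2335]
tool_rot: [-2.798, -0.003, 0.014]
force: [1.3, -1.0, 2.2]
grip_width: 0.0132
```

Run:
```python
from h import *
rock(19.5)
fs=[grab('side') for _ in range(6)]; F=[]
f=fs[0]; f['color']=np.mean([g['color'] for g in fs],0).astype(np.uint8)
np.savez('s10.npz',**f)
o=bot.observe(); p=o['position']; rock(19.5)
save(f,'s10.png',(300,170,350,240),8)
P=(cloud(f)-p)*1000; a=np.radians(19.4); u=P[...,1]*np.cos(a)+P[...,2]*np.sin(a); w=-P[...,1]*np.sin(a)+P[...,2]*np.cos(a)
for nm,lo,hi in(('dial',-92,-40),('saddle',-108,-97)):
    m=(abs(P[...,0])<20)&(abs(u)<35)&(w>lo)&(w<hi); print(nm,m.sum(),np.percentile(P[...,0][m],[3,15,50,85,97]).round(1))
```

```text
t 19.7 pos [ 0.4451 -0.0007  0.2335] rpy [-160.29   -0.18    0.78] F [ 1.33 -0.96  2.18] M [-0.57  -0.387 -0.1  ] w 0.0132
 shift [-0.5  0.2  0.4] turn [-0.21 -0.05  0.41] rows>= 0.1
 r 142.04895108952115 polar 19.427365854195724 Frad 2.3801881371561175 Ftan 0.18366141190334273
t 20.0 pos [ 0.4451 -0.0007  0.2335] rpy [-160.29   -0.18    0.78] F [ 1.34 -2.15  1.69] M [-0.586 -0.369 -0.138] w 0.0127
 shift [-0.5  0.2  0.4] turn [-0.21 -0.05  0.41] rows>= 0.1
 r 142.03597560503758 polar 19.42422429001825 Frad 2.3065339947454278 Ftan 1.4613896049323531
dial 463 [-8.5 -7.1 -2.7  1.8  5.5]
saddle 90 [-14.8 -13.4  -6.4   3.5   8.6]
```

View pics/s10.png

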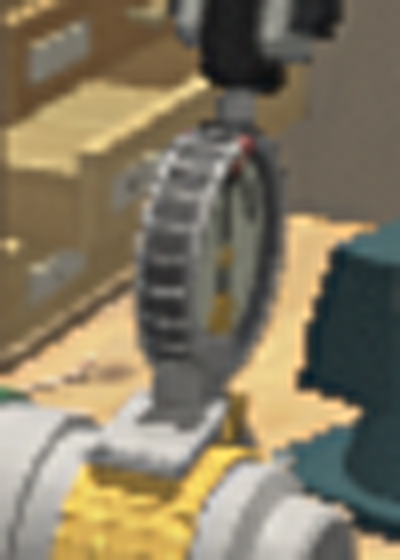

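Seated on the band with the pointer running into the index. One last check that the saddle is centred along the band.

Run:
```python
from h import *
f=dict(np.load('s10.npz')); P=cloud(f); p=np.array([.4451,-.0007,.2335]); D=(P-p)*1000
a=np.radians(19.6); u=D[...,1]*np.cos(a)+D[...,2]*np.sin(a); w=-D[...,1]*np.sin(a)+D[...,2]*np.cos(a)
hsv=cv2.cvtColor(f['color'],cv2.COLOR_RGB2HSV)
m=(u>12)&(u<32)&(w>-119)&(w<-96)&(hsv[...,1]<70)&(abs(D[...,0])<25)
x=P[...,0][m]; print('arm',m.sum(),np.percentile(x,[2,5,50,95,98]).round(4),np.percentile(w[m],[5,50,95]).round(1))
y=cv2.inRange(hsv,(18,110,90),(34,255,255))>0; y&=(abs(D[...,0])<30)&(P[...,2]>.07)&(P[...,2]<.14)&(P[...,1]<.1)&(P[...,1]>.03)
print('band',y.sum(),np.percentile(P[...,0][y],[2,5,50,95,98]).round(4))
```

```text
arm 118 [0.4242 0.4252 0.4441 0.4684 0.4693] [-117.8 -112.5 -105.2]
band 493 [0.4264 0.4272 0.4411 0.4566 0.4577]
```

Run:
```python
from h import *
f=dict(np.load('s10.npz')); P=cloud(f); c=np.array([.4425,.046,.0995]); d=P-c
rho=np.hypot(d[...,1],d[...,2]); pol=np.degrees(np.arctan2(-d[...,1],d[...,2]))-19.5
u=-rho*np.sin(np.radians(pol))*1000; w=rho*np.cos(np.radians(pol))*1000
hsv=cv2.cvtColor(f['color'],cv2.COLOR_RGB2HSV)
m=(u>20)&(u<32)&(rho>.0365)&(w>20)&(w<45)&(hsv[...,1]<80)&(abs(d[...,0])<.03)
vv,uu=np.where(m); x=P[...,0][m]; print(m.sum(),np.sort(x.round(4))[::4],'mid',(np.percentile(x,3)+np.percentile(x,97))/2,uu.min(),uu.max(),vv.min(),vv.max())
```

```text
63 [0.4314 0.4331 0.4344 0.4358 0.4375 0.4395 0.4417 0.4423 0.4442 0.4457
 0.4466 0.4487 0.4499 0.4508 0.4532 0.4543] mid 0.443131529159261 311 323 222 229
```

```bash
python3 -c "
from h import *
print(bot.job_done()); rock(19.5)"
```

```text
the job is handed in; nothing more can be done
None
the job is handed in; nothing more can be done
```

I handed the job in at about 20 s on the clock. The bangle is shut and the gauge is held on its top, leaning right at the red index. No verdict came back.

**What I did**
- **Bangle:** I swung the upper half shut to its firm stop. Camera fits put its centre at height 0.099 m, as it should be when shut.
- **Gauge:** I gripped it by the black grip and read the index close up. I then seated the saddle upright on the band with the pointer near the middle, and rocked it right around the bangle.

**Last checks**
- **Lean:** the tool leans 19.7°, against an index of about 19 to 20.5° from the close look. In the last picture the pointer runs up into the red wedge.
- **Saddle:** its middle is at x = 0.443 and the band's middle at about 0.442, so it is centred to about 1 mm.
- **Press:** about 2.3 N along the gauge. Grip travel is about 4 mm of the 8, worked out from the height at first contact rather than measured.

**What went wrong or stays uncertain**
- **First push on the bangle:** it was too near the free end and had to be repeated. Pushing it shut peaked at about 78 N at the fingertips. That is under the 120 N wrist limit, but over 40 N, which I took to apply to the arm and gripper body only.
- **Index reading in place:** the side camera sees the seated dial very obliquely. That check is only good to about 3° and hinted that I may be leaning slightly too far. The final lean rests mainly on the close look.

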